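Clamp the practice eye in its holder

TASK

The black practice-eye block has slid sideways out of its holder. With the fingertips, push it sideways along the plate until it lies flat against the blue side fence, then push the red clamp lever over its dead point, away from its resting end, until it snaps down into lock and the plunger holds the block tight against the end stop. Only push: do not lift the block, keep the other things on the table where they are, and finish clear of everything.

Things in the scene. Friction and masses are not known exactly. Their poses are not given: they have to be found in the camera images.
- holder: Aluminium plate 300 x 220 x 12 mm fixed to the table, origin at the centre of its underside, z up. At its -x end stands a steel toggle clamp (x -122 to 0 mm, 42 mm wide, 68 mm high over the table) whose plunger moves along +x in the plane y = 0; its pad face is at x = 24 mm with the lever open and advances about 20 mm as the lever goes over.
- fence_face (a point): Middle of the inner face of the blue side fence, at x = 80, y = 30, z = 24 mm of the holder. The face looks to the holder's -y, runs from x = 30 to 130 mm, and its top is 36 mm above the table.
- stop_face (a point): Middle of the inner face of the blue end stop, at x = 120, y = 0, z = 27 mm of the holder. The face looks to the holder's -x, runs from y = -45 to 45 mm, and its top is 42 mm above the table.
- eye_block: Loose black block 80 (x) x 60 (y) x 34 mm, 0.25 to 0.5 kg, a white model eye on top (51 mm high in all). Origin: centre of its underside, which slides on the plate, 12 mm above the table. Starts 45 to 75 mm to the -y side of its place, turned up to 6 degrees. In place and clamped, it touches fence and end stop: origin at x = 80, y = 0, z = 12 mm of the holder, axes parallel.
- clamp_lever (a joint): Lever angle about its pin. 0 rad = open, leaning 25 degrees from upright towards the holder's -x; grows as the lever swings up and over towards +x; 1.571 rad = locked, leaning 65 degrees towards +x. A spring drives it back to 0 below the dead point at 1.22 rad and on to 1.571 above it. At first about 5 N across the grip's end moves it, less nearer the dead point.
- lever_pin (a point): Middle of the lever's pin (its hinge axis, along the holder's y), at x = -95, y = 0, z = 60 mm of the holder.
- lever_grip (a point): Centre of the round end of the lever's red grip, 90 mm from the pin. The grip is a round bar 22 mm thick from 46 to 90 mm from the pin, then rounded off (101 mm in all); the steel bar below it is 12 mm thick.
- clamp_pad: Round black rubber pad, 20 mm across and 10 mm long, spring-mounted at the front of the clamp's plunger; origin at the centre of its rear face, its front face 10 mm further along the holder's x. It moves only with the lever.
- alcohol_bottle: Loose amber bottle with white cap, 62 mm across, 140 mm high, standing on the table on the holder's +y side; leave it alone. Origin at the centre of its underside.
- wipes_tub: Loose white round tub of wipes, 76 mm across, 150 mm high, on the table on the holder's +y side; leave it alone. Origin at the centre of its underside.
- lens_case: Loose wooden lens case 120 x 70 x 30 mm lying on the table on the holder's -y side, near the clamp; leave it alone. Origin at the centre of its underside.

How it is judged:
By the outcome, as a careful person would: the job done as asked, in the order asked, and still so for the second after the job is handed in, with the robot touching nothing.
It also fails if it takes over 58 s, if anything falls off the work surface, if the arm or the gripper's body presses on something with over 40 N, if the wrist force passes 120 N, or if a joint passes its speed limit or range.

ROBOT

A 7-joint arm with a two-finger parallel gripper is mounted at the origin on the work surface. World frame = base frame: x ahead of the robot, y to its left, z up, the work surface at z = 0. Lengths are in m, angles in rad, forces in N, time in s.
With the tool pointing down it reaches from about 0.425 to 0.95 m from the base axis. Payload 4.7 kg.
Tool frame: the origin (TCP) lies on the centre line of the jaws, within the pads' length; the fingertips stand robot.nose_length ahead of it and the grasp point (between the pads) lies 8 mm behind it (robot.nose_length is the distance from the TCP to the fingertips, in m); z points along the fingers, y is the line along which they close (so a half turn about z gives the same grasp; the last joint's range is limited). The gripper opens to 85 mm and grips with 20 to 120 N. Pads are 22 mm wide; open, the fingers measure 114 mm over their backs; the gripper's body (76 mm by 85 mm) begins 54 mm behind the grasp point. The pads swing forward as they close: fully open they stand 13 mm farther back than shut.
Start: joints at [1.246, 0.469, -0.049, 1.532, 0.024, 1.141, -0.082], TCP at [0.197, -0.646, 0.242] pointing down, gripper open.
Joint ranges: [-2.59, 2.59], [-0.33, 1.99], [-1.39, 1.29], [0.1, 2.45], [-1.04, 4.18], [0.21, 1.99], [-2.66, 2.66]. Speed limits (rad/s): [2.57, 2.57, 3.14, 3.14, 3.14, 3.14, 3.14].

INTERFACE

Orientations are given as [roll, pitch, yaw] about the fixed x, y, z axes, in that order (R = Rz(yaw) Ry(pitch) Rx(roll)).
In Python, from plant import robot gives the robot as it stands. Calls block until the motion is done:
- robot.goto(position, orientation): joint-space move of the TCP to a pose.
- robot.move_straight(position, vel=0.15, attitude=None, contact_N=None): straight line of the TCP; attitude=None keeps the orientation; vel is the mean speed in m/s. With contact_N (N) it stops when the force on the tool has changed by that much, and returns True; else False.
- robot.move_joints(angles): joint-space move.
- robot.grip(opening, strength=None): opening from 0.0 (shut) to 1.0 (fully open); strength is the grip in N (None keeps the last); returns when the fingers have stopped.
- robot.sleep(seconds).
- robot.inverse_kinematics(position, orientation): joint angles nearest the present ones, or None.
- robot.sense(): the state.
- robot.grab_frame(name): name is "scene" or "top" or "wrist"; returns a dict with "image" (400x640x3 uint8, red, green, blue), "range_z" (400x640 float32, m along the optical axis (not along the pixel's ray), 0 where there is no reading), "fx", "fy", "cx", "cy" (pixels), "R" (3x3) and "t" (3): a world point X has camera coordinates R X + t. Camera axes: x right, y down, z forward; pixel columns grow to the right and rows downward; lengths in m; the calibration is good to about 2 mm. The wrist camera is an equidistant fisheye: a pixel r from the principal point sees the ray r / f radians off the axis. A picture is of the moment at which its call begins.
A pose or a line that the arm cannot do raises robot.IKError and nothing moves.
- robot.close_job(): hands the job in; it is judged then, once.
The state is a dict: "t": time; "joint_pos": joint angles; "joint_velocities": joint speeds; "effort": joint torques, N m; "tcp_pos": TCP position; "tcp_rot": TCP orientation; "wrist_force": force on the tool from outside, world axes, zero at the start; "torque": the same for the moment, N m; "opening": opening from 0.0 (shut) to 1.0 (fully open); "gripper_force": force on a finger pad.
Only numpy, scipy, OpenCV 4.12 (cv2) and the standard library are available. Lean on these libraries where they do the work, as an engineer would, in place of code of your own. Each camera call takes 0.05 s, during which the arm holds its last target. There are 200 camera calls.

## Working session

There is one attempt and no reset: what is moved stays moved. The work goes in short steps, each a Python script; the robot and the scene stay as the last script left them, time stands still between calls to the robot, and variables do not carry over. Pictures are saved under pics/ and viewed, at most 10 in all, crops included, and the job is handed in when it is done.

```bash
mkdir -p pics; ls
python3 - <<'E'
from plant import robot
import cv2,numpy as np
print(robot.nose_length, robot.sense())
for n in("scene","top"):
    f=robot.grab_frame(n); cv2.imwrite(f"pics/{n}0.png",f["image"][:,:,::-1]); np.savez(f"{n}0.npz",**f)
    print(n,f["fx"],f["fy"],f["cx"],f["cy"],-f["R"].T@f["t"],f["R"][2])
E
```

```text
pics
0.011 {'t': 0.0, 'joint_pos': array([ 1.24607165,  0.46946968, -0.0486145 ,  1.53372255,  0.02411586,
        1.14099758, -0.08226337]), 'joint_velocities': array([ 0.00054648,  0.00049376, -0.00018028, -0.00017562,  0.00213907,
        0.00068437, -0.00080226]), 'effort': array([-4.44147827e-04, -5.10310435e+01, -4.61035164e-02, -2.37711525e+01,
        1.08018503e-02,  7.53082393e-03,  1.39808907e-05]), 'tcp_pos': array([ 0.19663097, -0.64512178,  0.24123031]), 'tcp_rot': array([-3.13958350e+00,  8.03069571e-05,  2.95917705e-01]), 'wrist_force': array([0.08662311, 0.11217856, 0.12259883]), 'torque': array([ 0.02841807,  0.03728633, -0.02818277]), 'gripper_force': 0.0, 'opening': 0.9967134809677919}
scene 452.07767491186985 452.07767491186985 315.18756491544866 205.43657663444571 [1.13228863 0.37606265 0.88155901] [-0.54407305 -0.3297832  -0.77150992]
top 378.8033466184582 378.8033466184582 317.4958135958279 199.48564183191556 [0.45558861 0.01968015 0.87437424] [ 0.19954019  0.01694271 -0.97974316]
```

View pics/scene0.png

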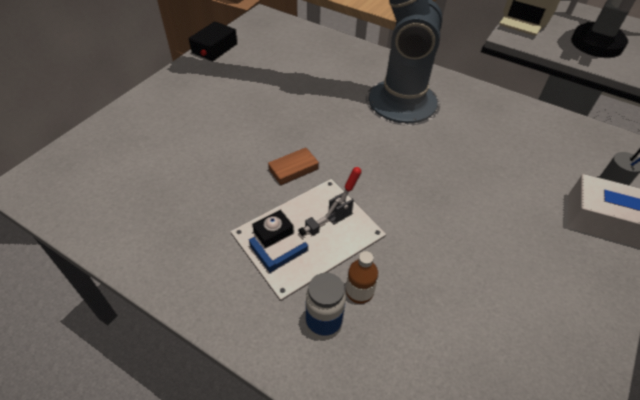

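View pics/top0.png

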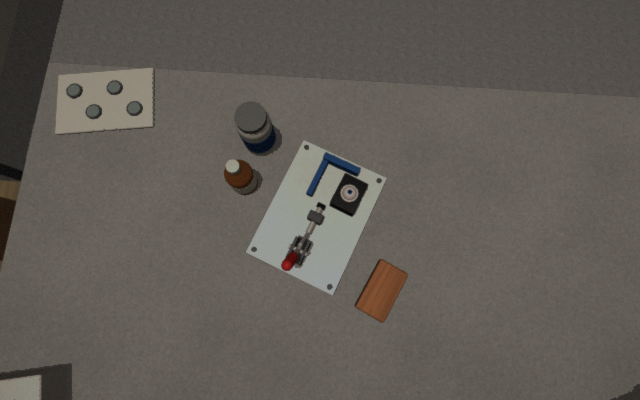

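The top view shows the plate centred at about (317,217), the block at (349,195), the fence at (318,175) and the stop at (342,164). The red grip is at (290,262), the bottle at (240,178), the tub at (256,128) and the case at (381,291). The scene view agrees with this.

```bash
cat > h.py <<'E'
import numpy as np,cv2
def ray_plane(f,uv,z):
    uv=np.atleast_2d(uv).astype(float)
    d=np.c_[(uv[:,0]-f["cx"])/f["fx"],(uv[:,1]-f["cy"])/f["fy"],np.ones(len(uv))]@f["R"]
    c=-f["R"].T@f["t"]
    return c+d*((z-c[2])/d[:,2])[:,None]
def blob(mask,near):
    cs,_=cv2.findContours(mask.astype(np.uint8),cv2.RETR_EXTERNAL,cv2.CHAIN_APPROX_NONE)
    cs=[c for c in cs if cv2.contourArea(c)>25]
    return min(cs,key=lambda c:-cv2.pointPolygonTest(c,near,True))[:,0]
def rect(f,mask,near,z):
    p=ray_plane(f,blob(mask,near),z)[:,:2]
    r=cv2.minAreaRect((p*1000).astype(np.float32)); return r
E
python3 - <<'E'
from h import *
f=dict(np.load("top0.npz")); im=f["image"]; hsv=cv2.cvtColor(im,cv2.COLOR_RGB2HSV); H,S,V=[hsv[...,i].astype(int) for i in range(3)]
for p in [(270,230),(330,260),(345,200),(349,193),(318,175),(342,164),(290,262),(381,291),(200,250),(240,178)]: print(p,hsv[p[1],p[0]],f["range_z"][p[1],p[0]])
win=np.zeros(V.shape,bool); win[130:310,235:400]=1
pm=win&(V>140)&(S<60)
pm=cv2.morphologyEx(pm.astype(np.uint8),cv2.MORPH_OPEN,np.ones((3,3)))
print("plate",rect(f,pm,(270,230),.012), cv2.boxPoints(rect(f,pm,(270,230),.012)))
print("block",rect(f,win&(V<50),(345,203),.046))
bl=win&(H>100)&(H<125)&(S>120)&(V>40)
c=blob(bl,(318,175)); print("blue",c.min(0),c.max(0)); print(cv2.minAreaRect(c.astype(np.float32)))
rd=win&((H<8)|(H>172))&(S>150); c=blob(rd,(288,264)); print("red px",c.min(0),c.max(0),ray_plane(f,[288,264],.14))
wd=(H>3)&(H<15)&(S>100)&(V>60); print("case",rect(f,wd,(381,291),.03))
o=np.zeros_like(im); o[pm>0]=200; o[win&(V<50)]=(0,255,0); o[bl]=(0,0,255); o[rd]=(255,0,0)
v=np.hstack([im[130:310,235:400],o[130:310,235:400]])[:,:,::-1]
cv2.imwrite("pics/m.png",cv2.resize(v,(0,0),fx=2.4,fy=2.4,interpolation=0))
E
```

```text
(270, 230) [ 65  10 156] 0.86735547
(330, 260) [ 50  10 157] 0.854574
(345, 200) [ 13  34 135] 0.8428184
(349, 193) [110 120  87] 0.8336748
(318, 175) [106 165  85] 0.87033546
(342, 164) [107 161  87] 0.8689031
(290, 262) [  1 207  95] 0.7189924
(381, 291) [ 12 160 124] 0.82430345
(200, 250) [ 17  34 104] 0.8719796
(240, 178) [ 12 207  69] 0.7984494
plate ((596.7930908203125, 33.20082092285156), (216.9785614013672, 296.8143005371094), 68.06969451904297) [[ 418.60648   -12.011169]
 [ 693.9429   -122.86493 ]
 [ 774.97974    78.41281 ]
 [ 499.6433    189.26657 ]]
block ((640.9134521484375, -34.13484191894531), (57.76576614379883, 81.25283813476562), 66.75932312011719)
blue [307 153] [359 194]
((333.17034912109375, 180.58042907714844), (37.57655334472656, 44.91101837158203), 25.277725219726562)
red px [282 252] [297 269] [[0.47570832 0.08011874 0.14      ]]
case ((436.9495849609375, -117.94895935058594), (68.98479461669922, 118.54522705078125), 63.88608169555664)
```

View pics/m.png

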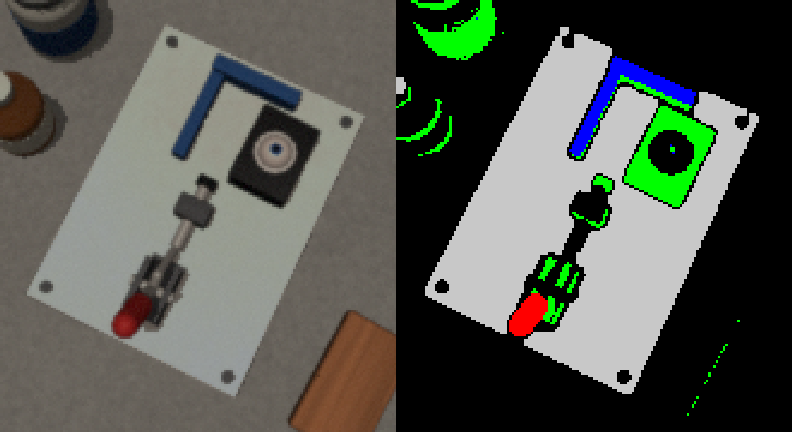

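The masks fit: the plate measures 297 × 217 mm (300 × 220 given), the block 81 × 58 mm, and the grip ray lands within 4 mm of where the holder pose puts it. In the holder frame the block is at about (66, -46) mm, so its rear face is only about 2 mm past the pad. I'll first nudge it about 10 mm towards the stop, then push it sideways with two fingertips.

```bash
cat >> h.py <<'E'
YAW=np.deg2rad(-21.93); O=np.array([.5968,.0332])
def W(x,y,z):  # holder mm -> world m
    c,s=np.cos(YAW),np.sin(YAW)
    return np.array([O[0]+(c*x-s*y)/1000,O[1]+(s*x+c*y)/1000,z/1000])
def Hh(p): 
    c,s=np.cos(YAW),np.sin(YAW); d=(np.asarray(p)[:2]-O)*1000
    return np.round([c*d[0]+s*d[1],-s*d[0]+c*d[1],p[2]*1000],1)
def pick_yaw(robot,pts):
    best=[]
    for k in (90,-90):
        a=[np.pi,0,YAW+np.deg2rad(k)]
        q=[robot.inverse_kinematics(p,a) for p in pts]
        if all(x is not None for x in q): best.append((max(np.abs(np.array(x)-robot.sense()["joint_pos"]).max() for x in q),a))
    return min(best,key=lambda b:b[0])[1]
E
python3 - <<'E'
from h import *; from plant import robot
a=pick_yaw(robot,[W(0,-46,200),W(0,-46,36),W(76,-41,34),W(76,-110,34)]); print(a)
robot.grip(0.0)
robot.goto(W(1,-46,120),a); robot.move_straight(W(1,-46,36),vel=.12)
print(robot.sense()["t"],Hh(robot.sense()["tcp_pos"]))
print(robot.move_straight(W(21.5,-46,36),vel=.04,contact_N=12),Hh(robot.sense()["tcp_pos"]),robot.sense()["wrist_force"])
robot.move_straight(W(8,-46,36),vel=.1); robot.move_straight(W(8,-46,110),vel=.2)
robot.goto(W(76,-125,110),a)
f=robot.grab_frame("top"); cv2.imwrite("pics/t1.png",cv2.resize(f["image"][130:310,235:400,::-1],(0,0),fx=3,fy=3))
print(robot.sense()["t"],Hh(robot.sense()["tcp_pos"]))
E
```

```text
[3.141592653589793, 0, np.float64(1.1880456218325401)]
4.375 [  1.5 -45.6  36.6]
False [ 21.9 -46.   35.9] [-0.75715254 -0.33080559 -1.12463546]
6.3917 [  75.  -124.9  108.5]
```

View pics/t1.png

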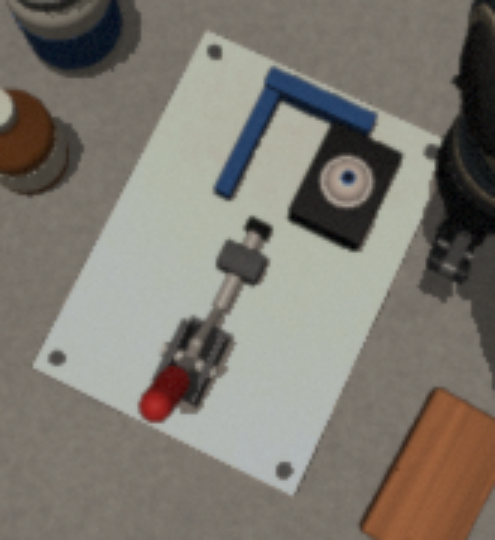

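The block (at 347,185 in this crop) now sits a few mm short of the stop and well clear of the pad. Next is the sideways push.

Run:
```python
from h import *; from plant import robot
a=[np.pi,0,YAW+np.pi/2]
robot.grip(0.4)
robot.move_straight(W(75,-112,32),vel=.15,attitude=a)
print(robot.move_straight(W(75,-60,32),vel=.06,contact_N=15),Hh(robot.sense()["tcp_pos"]))
r=robot.move_straight(W(75,-34,32),vel=.025,contact_N=12)
s=robot.sense(); print(r,Hh(s["tcp_pos"]),s["wrist_force"],s["t"])
robot.sleep(.2); s=robot.sense(); print(Hh(s["tcp_pos"]),s["wrist_force"])
robot.move_straight(W(75,-65,32),vel=.12); robot.move_straight(W(75,-120,180),vel=.3)
f=robot.grab_frame("top"); np.savez("top2.npz",**f); cv2.imwrite("pics/t2.png",cv2.resize(f["image"][130:310,235:400,::-1],(0,0),fx=3,fy=3))
hsv=cv2.cvtColor(f["image"],cv2.COLOR_RGB2HSV);win=np.zeros(hsv.shape[:2],bool); win[130:310,235:400]=1
print(robot.sense()["t"])
```

```text
False [ 74.7 -59.5  31.8]
True [ 74.4 -40.2  31.3] [-0.63908745 -0.11700395 -0.29281308] 9.3833
[ 74.  -41.2  30.7] [ 0.42763333  0.62697246 -0.769507  ]
10.65
```

View pics/t2.png

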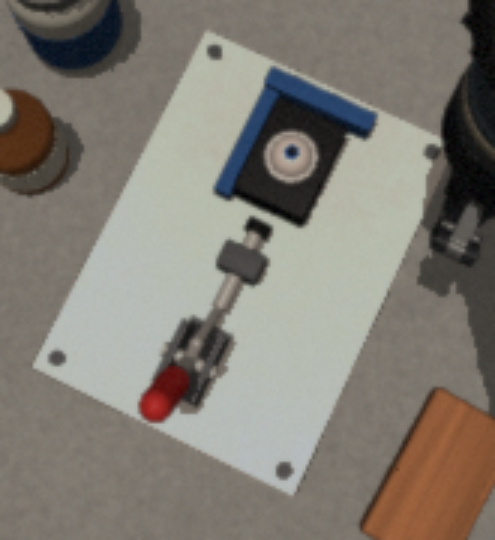

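The block lies flat on the fence, and contact came at y = -40, close to the -41 expected. A few mm remain to the stop, which the plunger will take up. Now the lever, followed along its arc with closed fingertips.

```bash
cat > lev.py <<'E'
from h import *
HALF=14.5
def tip(deg,s=75):
    t=np.deg2rad(deg); 
    if deg<0: x,z=90*np.sin(t)-11,90*np.cos(t)-15
    else: x,z=s*np.sin(t)-11*np.cos(t),s*np.cos(t)+11*np.sin(t)
    return W(-95+x-HALF,0,60+z+11)
E
python3 - <<'E'
from lev import *; from plant import robot
a=[np.pi,0,YAW+np.pi/2]
pre=tip(-25)+W(-14,0,0)-W(0,0,0)
print(Hh(pre),[robot.inverse_kinematics(p,a) is not None for p in (pre,W(-172,0,235),tip(0),tip(60))])
robot.grip(0.0)
robot.goto(W(75,-100,235),a); robot.goto(W(-172,0,235),a); robot.move_straight(pre,vel=.15)
print(robot.sense()["t"],Hh(robot.sense()["tcp_pos"]))
f0=robot.sense()["wrist_force"]
for d in list(range(-25,61,8))+[61]:
    robot.move_straight(tip(d),vel=.06); s=robot.sense(); print(d,Hh(s["tcp_pos"]),np.round(s["wrist_force"]-f0,1))
robot.sleep(.3)
print(robot.sense()["t"],robot.sense()["wrist_force"]-f0)
f=robot.grab_frame("scene"); cv2.imwrite("pics/s3.png",cv2.resize(f["image"][100:300,200:440,::-1],(0,0),fx=3,fy=3))
E
```

```text
[-172.5   -0.   137.6] [True, True, True, True]
13.2583 [-171.9    0.5  138. ]
-25 [-1.577e+02  1.000e-01  1.379e+02] [0.6 1.3 1.3]
-17 [-1.488e+02 -1.000e-01  1.420e+02] [-7.   3.7  3.7]
-9 [-1.359e+02  1.000e-01  1.450e+02] [-4.9  2.1  5.9]
-1 [-1.227e+02  1.000e-01  1.460e+02] [-3.2  2.2  4.2]
7 [-1.116e+02  1.000e-01  1.467e+02] [-2.5  2.1  2.5]
15 [-100.7    0.   146.2] [-3.   2.6  2.7]
23 [-89.9  -0.  144.3] [-1.8  1.9  2.5]
31 [-79.6   0.  140.9] [-0.9  1.9  3.5]
39 [-70.3  -0.3 135.9] [-0.3  0.9  2. ]
47 [-61.9  -0.4 129.6] [0.2 1.6 1.3]
55 [-54.3  -0.2 122.6] [0.2 1.  0.9]
61 [-49.2  -0.2 116.6] [-0.   2.3  1.3]
17.5833 [0.624851   0.85003033 1.51620428]
```

View pics/s3.png

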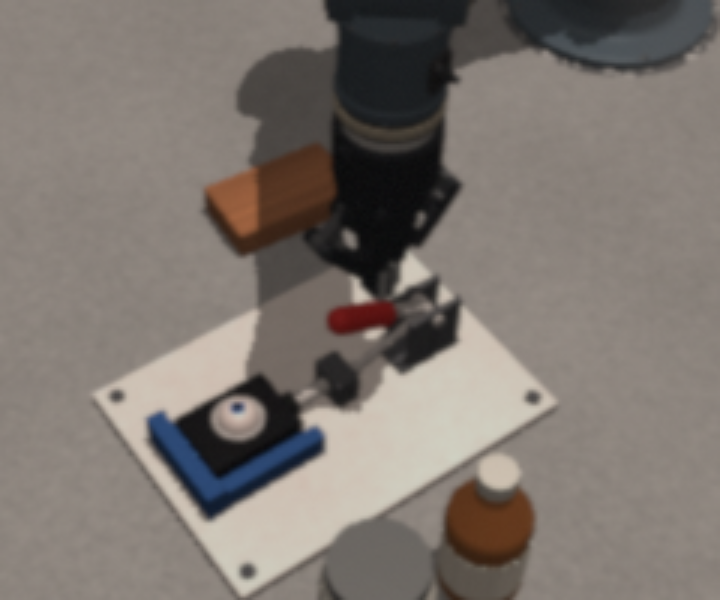

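The lever (grip end at 345,318) has snapped over, the plunger pad touches the block, and the block sits against the stop. I'll retreat and check the lock and block pose from above.

Run:
```python
from lev import *; from plant import robot
a=[np.pi,0,YAW+np.pi/2]
robot.move_straight(W(-75,0,150),vel=.15); robot.move_straight(W(-75,-10,240),vel=.2)
robot.goto(W(75,-190,240),a); robot.sleep(.3)
f=robot.grab_frame("top"); g=robot.grab_frame("scene"); print(robot.sense()["t"])
for F,n in((f,"top"),(g,"scene")):
    hsv=cv2.cvtColor(F["image"],cv2.COLOR_RGB2HSV); H,S,V=[hsv[...,i].astype(int) for i in range(3)]
    rd=((H<6)|(H>174))&(S>150)&(V>60); rd[:, :200]=0; rd[:130]=0
    c=blob(rd,(305,235) if n=="top" else (325,205)); 
    p=np.c_[Hh(ray_plane(F,[c[c[:,0].argmin()]],.1)[0]),Hh(ray_plane(F,[c[c[:,1].argmin()]],.1)[0]),Hh(ray_plane(F,[c.mean(0)],.1)[0])].T
    print(n,c.min(0),c.max(0),p.tolist())
    for L,z in((38.0,98.0),):
        e=W(-13.4,0,98); q=F["R"]@e+F["t"]; print("expected locked grip px",q[0]/q[2]*F["fx"]+F["cx"],q[1]/q[2]*F["fy"]+F["cy"])
    if n=="top":
        win=np.zeros(V.shape,bool); win[140:225,300:400]=1
        r=rect(F,win&(V<50),(335,190),.046); print("block",r,Hh([r[0][0]/1e3,r[0][1]/1e3,.012]))
        wd=(H>3)&(H<15)&(S>100)&(V>60); print("case",rect(F,wd,(381,291),.03))
v=np.hstack([f["image"][130:310,235:400],cv2.resize(g["image"][120:300,220:400],(165,180))])
cv2.imwrite("pics/f.png",cv2.resize(v[:,:,::-1],(0,0),fx=2.4,fy=2.4,interpolation=cv2.INTER_CUBIC))
```

```text
20.0
top [302 209] [319 236] [[-54.2, 7.8, 100.0], [-7.8, 7.5, 100.0], [-33.8, -1.2, 100.0]]
expected locked grip px 314.0872215451199 213.13481405885904
block ((663.1361083984375, 0.198944091796875), (73.1429672241211, 90.88981628417969), 66.2208480834961) [73.9 -5.8 12. ]
case ((437.2027893066406, -117.71994018554688), (69.58981323242188, 118.31172943115234), 64.02622985839844)
scene [310 201] [331 210] [[-9.0, -5.4, 100.0], [-38.0, 0.5, 100.0], [-28.5, 8.5, 100.0]]
expected locked grip px 312.9760892110483 206.22479016447102
```

View pics/f.png

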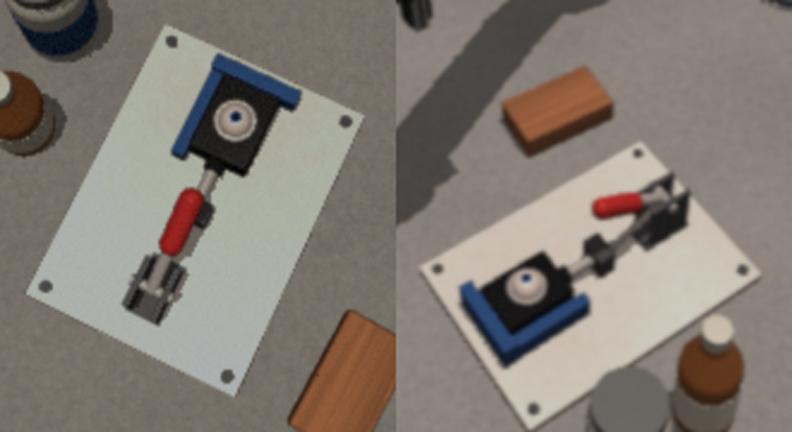

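Both views show the block flush in the corner, the pad on it and the grip where the locked pose puts it. The case hasn't moved, and the arm is clear. The block mask merged with the pad and shadows, so I'll check the eye centre instead before handing in.

Run:
```python
from h import *; from plant import robot
f=robot.grab_frame("top"); hsv=cv2.cvtColor(f["image"],cv2.COLOR_RGB2HSV)
f0=dict(np.load("top0.npz"))
def eye(F,near):
    hsv=cv2.cvtColor(F["image"],cv2.COLOR_RGB2HSV); m=(hsv[...,2]>75)
    c=blob(m,near); (u,v),r=cv2.minEnclosingCircle(c.astype(np.float32)); return Hh(ray_plane(F,[u,v],.052)[0]),r
print(eye(f0,(349,193)),eye(f,(333,180)))
```

```text
(array([45.5,  7.9, 52. ]), 369.75238037109375) (array([53.7, 19.8, 52. ]), 369.6976013183594)
```

Run:
```python
from h import *; from plant import robot
f=robot.grab_frame("top"); f0=dict(np.load("top0.npz"))
def eye(F,u,v):
    m=cv2.cvtColor(F["image"],cv2.COLOR_RGB2HSV)[...,2]>75
    w=np.zeros_like(m); w[v-10:v+11,u-10:u+11]=1
    (a,b),r=cv2.minEnclosingCircle(blob(m&w,(u,v)).astype(np.float32)); return Hh(ray_plane(F,[a,b],.052)[0]),r
print(eye(f0,349,193),eye(f,333,180))
```

```text
(array([ 68.9, -45.7,  52. ]), 9.013978004455566) (array([79.2, -0.2, 52. ]), 8.959885597229004)
```

The eye centre is at (79.2, -0.2) mm in the holder against a target of (80, 0), so the block is seated.

```bash
python3 -c "
from plant import robot
print(robot.close_job())"
```

```text
the job is handed in; nothing more can be done
None
```

The job is handed in at about 20 s of the 58 s limit: the block sits flat against the fence and end stop (within about 1 mm by camera), the lever is snapped into lock with the pad on the block, and the arm is clear with the other items showing no movement in the pictures; I first nudged the block about 10 mm towards the stop so it would clear the pad.

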